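# Sleeve the probe shaft and hold the square against it

### The job

Slide the brass sleeve over the upright shaft until it stands fully down on the aluminium plate, and let it go. Then pick up the blue-footed engineer's square and press it into the corner between plate and sleeve, its foot flat on the plate along the scribed centre line and the front face of its upright blade squarely against the sleeve, and finish while still gripping it and pressing it firmly on both faces; do not let go. Leave the cups, the cuvette box and the vial undisturbed.

Things in the scene. Friction and masses are not known exactly. Their poses are not given: they have to be found in the camera images.
- plate: fixed aluminium base plate, 200 (its x) x 90 (its y) x 12 mm thick, lying on the bench; origin at the centre of its underside, z up. A round steel shaft, 22.4 mm in diameter, stands up from its top 62 mm from the centre towards its +x end; the black scribed centre line runs along its x axis on the free (-x) side of the shaft. It does not move.
- shaft_foot (a point): point on the shaft's axis at the level of the plate's top face (12 mm above the bench)
- shaft_top (a point): point on the shaft's axis at its top, 74 mm above the plate's top face; the last 14 mm taper from 22.4 to 12 mm in diameter
- sleeve: loose brass sleeve (plain tube) standing upright, 40 mm outside diameter, 26 mm bore right through (1.8 mm clearance all round the shaft), 60 mm tall, about 0.15 kg; origin at the centre of its lower end, z up
- square: loose engineer's square standing upright on its foot, about 0.25 kg. Foot: blue, 110 (its x) x 22 (its y) x 18 mm high. Blade: steel, rises from the +x end of the foot to 75 mm above its underside, 18 (x) x 14 (y) mm thick, its flat front face flush with the foot's +x end. Origin at the centre of the foot's underside, x towards the blade's front face, z up.
- square_grip (a point): good place to grip the foot across its 22 mm width: 12 mm behind its centre (-x), 12 mm above its underside; clear of the blade for a gripper coming from above
- square_heel (a point): bottom edge of the square's front (+x) face, on its centre plane, at the level of the foot's underside, 55 mm ahead of the origin
- square_toe (a point): rear (-x) end of the foot, on its centre plane, at the level of its underside, 55 mm behind the origin
- cup_stack: bystander: stack of white sample cups, 30 mm across, 38 mm tall; origin at the centre of its underside
- cuvette_box: bystander: small white and green card box, 44 x 60 x 36 mm high; origin at the centre of its underside
- vial_lone: bystander: reagent vial with green cap standing on the bench, 22 mm across, 41 mm tall; origin at the centre of its underside
Not all that is in view belongs to the job. Several things have the shape of the sleeve; the one meant has the colours described above.

How it is judged:
By the outcome, as a careful person would: the job done as asked, in the order asked, and still so for the second after the job is handed in, while the arm keeps its last pose, push and grip.
It also fails if it takes over 72 s, if anything falls off the work surface, if the arm or the gripper's body presses on something with over 40 N, if the wrist force passes 120 N, or if a joint passes its speed limit or range.

### The arm

A 6-joint arm with a two-finger parallel gripper is mounted at the origin on a cart in front of the work surface, level with it; the furniture and walls round the work are solid. World frame = base frame: x ahead of the robot, y to its left, z up, the work surface at z = 0. Lengths are in m, angles in rad, forces in N, time in s.
With the tool pointing down it reaches from about 0.425 to 0.95 m from the base axis. Payload 3.5 kg.
Tool frame: the origin (TCP) lies between the finger pads; the fingertips stand 22 mm ahead of it and the grasp point (between the pads) lies 3 mm ahead of it (ctrl.nose_length is the z of the fingertips in the tool frame, in m); z points along the fingers, y is the line along which they close (so a half turn about z gives the same grasp; the last joint's range is limited). The gripper opens to 85 mm and grips with 20 to 120 N. Pads are 22 mm wide; open, the fingers measure 114 mm over their backs; the gripper's body (76 mm by 85 mm) begins 54 mm behind the grasp point. The pads swing forward as they close: fully open they stand 13 mm farther back than shut.
Start: joints at [1.163, 0.286, 1.577, -0, 1.279, -0.15], TCP at [0.172, 0.653, 0.233] pointing down, gripper open.
Joint ranges: [-2.77, 2.77], [-0.9, 2.22], [0.21, 2.48], [-1.53, 4.67], [0.24, 2.81], [-2.84, 2.84]. Speed limits (rad/s): [2.79, 2.79, 3.14, 3.14, 3.14, 3.14].

### API

Orientations are given as a unit quaternion [x, y, z, w].
In Python, from plant import ctrl gives the robot as it stands. The module is installed in compiled form; this text tells all that it offers.
- The arm moves only by the tool send_rows, never from a script. Its argument "rows" is text: rows parted by semicolons, each of 7 numbers parted by spaces: the turn, a rotation vector about the tool's x, y, z in degrees, then the shift along the tool's x, y, z in mm, then the opening, from -1 (shut) to 1 (fully open). A call has 1 to 8 rows; each row is the pose to reach, as a shift and turn from the pose commanded when the call began, along the tool's axes at that moment; what a row does not reach only later rows make up. A row lasts 1/8 s, in which the tool goes at most 62.5 mm and 10.7 degrees, less where a joint would pass 70% of its speed; a pose out of reach is approached as far as the arm can. A call with a gripper value outside its range is refused whole. The fingers move at their own pace and stop on an object; "grip_force" is the grip in N (left out, the last holds). Time passes only in rows, so rows that repeat a pose let the fingers close. It gives the time, the measured TCP pose, the force, the opening and the grip force at its end, in the units of the state.
- ctrl.get_state(): the state, without advancing time (a new reading comes with each control period).
- ctrl.read_camera(name): name is "side" or "top"; returns a dict with "color" (480x640x3 uint8, red, green, blue), "fx", "fy", "cx", "cy" (pixels), "extrinsics" (4x4, takes a point from world to camera coordinates). Camera axes: x right, y down, z forward; pixel columns grow to the right and rows downward; lengths in m; the calibration is good to about 2 mm. A picture is of the moment at which its call begins. There is no depth.
- ctrl.sign_off(): hands the job in; it is judged then, once.
Trained networks look in a picture, given as the dict that the camera call returned (one of the last four; its "shot" number tells which), for a name from the list of things; names that differ only in an ending like _2 or _b are one class to them, and where a whole thing is asked for, a point or a joint stands for the part that bears it (a point fixed in the world has none). Each returns a list of dicts, best first, with "p" (0 to 1); they miss things now and then, are a little off and sometimes report something else, mostly with a low value. They report only what shows in the picture. A call takes as long as a camera call. They do not tell look-alikes from the thing itself.
- ctrl.look_for(picture, target): "position" ([x, y, z] in m, in the coordinates of the camera as it stood for that picture, good to about 4 mm: the middle of the surface that is visible of it).
The state is a dict: "time": time; "qpos": joint angles; "dq": joint speeds; "joint_efforts": joint torques, N m; "eef_pos": TCP position; "tcp_rot": TCP orientation; "contact_force": force on the tool from outside, world axes, zero at the start; "wrist_torque": the same for the moment, N m; "opening": opening from 0.0 (shut) to 1.0 (fully open); "finger_force": force on a finger pad.
Only numpy, scipy, OpenCV 4.12 (cv2) and the standard library are available. Lean on these libraries where they do the work, as an engineer would, in place of code of your own. Each camera call takes 0.05 s, during which the arm holds its last target. There are 200 camera calls.

## Working session

There is one attempt and no reset: what is moved stays moved. The work goes in short steps, Python scripts to look and compute and a tool call to move; the robot and the scene stay as the last step left them, time stands still between calls to the robot, and variables do not carry over. Pictures are saved under pics/ and viewed, at most 10 in all, crops included, and the job is handed in when it is done.

Besides the shell and the picture viewer there is one more tool, called after ">>>" in YAML: its name, and indented under it one key for each argument. send_rows: Moves the arm, as the interface text tells. Its arguments: {"type":"object","properties":{"rows":{"type":"string"},"grip_force":{"type":"number"}},"required":["rows"]}

```bash
mkdir -p pics; cat > h.py <<'E'
import numpy as np, cv2
from plant import ctrl
from scipy.spatial.transform import Rotation as R
def shot(n):
    p=ctrl.read_camera(n); return p
def w(p,pc):
    return (np.linalg.inv(p["extrinsics"])@np.r_[pc,1])[:3]
def pix(p,X):
    c=(p["extrinsics"]@np.r_[X,1])[:3]; return np.array([p["fx"]*c[0]/c[2]+p["cx"],p["fy"]*c[1]/c[2]+p["cy"]])
def ray(p,u,v,z):
    E=np.linalg.inv(p["extrinsics"]); d=E[:3,:3]@[(u-p["cx"])/p["fx"],(v-p["cy"])/p["fy"],1]; o=E[:3,3]
    return o+d*(z-o[2])/d[2]
E
cat > a.py <<'E'
from h import *
s=ctrl.get_state(); print({k:np.round(v,3) for k,v in s.items()})
ps={n:shot(n) for n in("side","top")}
cv2.imwrite("pics/both0.png",cv2.resize(np.hstack([ps["side"]["color"],ps["top"]["color"]])[:,:,::-1],(800,300)))
for n,p in ps.items():
    cv2.imwrite(f"pics/{n}0.png",p["color"][:,:,::-1]); print(n,np.round(np.linalg.inv(p["extrinsics"]),3).tolist(),p["fx"])
    for t in "plate shaft_foot shaft_top sleeve square square_grip square_heel square_toe cup_stack cuvette_box vial_lone".split():
        for d in ctrl.look_for(p,t)[:4]:
            X=w(p,d["position"]); print(n,t,round(d["p"],2),np.round(X,3),np.round(pix(p,X)))
E
python3 a.py
```

```text
{'time': np.float64(0.0), 'qpos': array([ 1.163,  0.287,  1.578,  0.   ,  1.279, -0.15 ]), 'dq': array([-0.001,  0.   , -0.001,  0.   ,  0.001,  0.002]), 'joint_efforts': array([ 0.0000e+00, -4.0599e+01, -2.9262e+01, -0.0000e+00,  6.0000e-03,
       -0.0000e+00]), 'eef_pos': array([0.172, 0.652, 0.232]), 'tcp_rot': array([ 0.129,  0.992, -0.001, -0.   ]), 'contact_force': array([ 0.425,  0.917, -0.335]), 'wrist_torque': array([-0.05 , -0.032,  0.005]), 'finger_force': np.float64(0.0), 'opening': np.float64(0.999)}
side [[0.924, -0.207, 0.321, 0.082], [-0.382, -0.537, 0.752, -0.973], [0.017, -0.818, -0.575, 0.84], [0.0, 0.0, 0.0, 1.0]] 557.3178931989459
side plate 0.77 [0.45  0.023 0.019] [300. 269.]
side shaft_foot 0.62 [0.585 0.207 0.033] [322. 215.]
side shaft_top 0.86 [0.455 0.022 0.01 ] [302. 272.]
side sleeve 0.98 [ 0.451 -0.199  0.044] [338. 321.]
side sleeve 0.73 [ 0.473 -0.364  0.044] [384. 374.]
side sleeve 0.7 [ 0.458 -0.282  0.04 ] [357. 348.]
side sleeve 0.6 [ 0.498 -0.143  0.05 ] [347. 296.]
side square 0.57 [0.447 0.295 0.021] [264. 213.]
side square 0.21 [0.452 0.02  0
[... 705 characters left out ...]
 [0.448 0.28  0.017] [211. 254.]
top shaft_top 0.62 [0.45  0.03  0.009] [310. 265.]
top sleeve 0.65 [ 0.474 -0.351  0.051] [466. 270.]
top sleeve 0.64 [ 0.457 -0.192  0.058] [401. 269.]
top sleeve 0.5 [ 0.454 -0.271  0.054] [433. 274.]
top sleeve 0.47 [ 0.498 -0.132  0.054] [378. 250.]
top square 0.73 [0.449 0.284 0.02 ] [210. 253.]
top square_grip 0.59 [0.45  0.283 0.02 ] [210. 253.]
top square_heel 0.93 [0.45  0.286 0.021] [209. 252.]
top square_heel 0.7 [0.562 0.051 0.038] [307. 218.]
top square_toe 0.68 [0.447 0.278 0.015] [213. 254.]
top cuvette_box 0.93 [ 0.578 -0.185  0.032] [401. 223.]
top vial_lone 0.7 [0.593 0.214 0.025] [245. 201.]
top vial_lone 0.2 [0.452 0.281 0.014] [212. 252.]
```

View pics/top0.png

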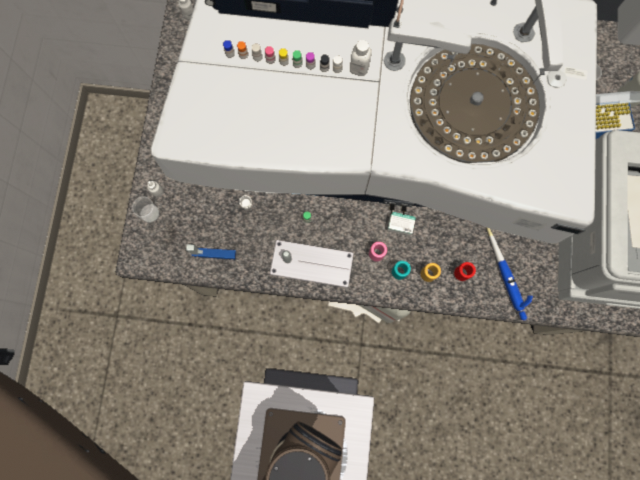

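View pics/side0.png

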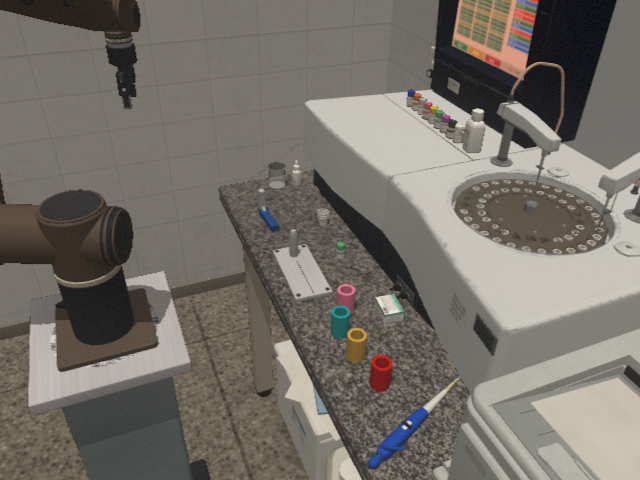

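The top view shows the shaft on the plate at (287,256), the plate around (313,265) and the square at (211,253), with its blade at the left (190,248). Four things have the sleeve's shape, given as top / side pixels:
- pink (378,250) / (347,296)
- teal (402,269) / (339,321)
- amber-brass (432,271) / (357,346)
- red (466,270) / (382,374)

The amber one fits "brass". I'll confirm it in an enlarged crop.

```bash
python3 - <<'E'
import cv2,numpy as np
t=cv2.imread("pics/top0.png");s=cv2.imread("pics/side0.png")
a=cv2.resize(t[235:295,180:380],(800,240),interpolation=cv2.INTER_CUBIC)
b=cv2.resize(t[235:295,360:480],(480,240),interpolation=cv2.INTER_CUBIC)
c=cv2.resize(s[280:400,320:420],(300,360),interpolation=cv2.INTER_CUBIC)
d=cv2.resize(s[180:300,240:360],(360,360),interpolation=cv2.INTER_CUBIC)
im=np.zeros((600,800,3),np.uint8); im[:240]=a; im[240:600,:300]=c; im[240:600,300:660]=d
im[240:360,660:800]=cv2.resize(t[255:290,415:450],(140,120),interpolation=cv2.INTER_CUBIC)
cv2.imwrite("pics/crop1.png",im)
E
```

```text
(no output)
```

View pics/crop1.png

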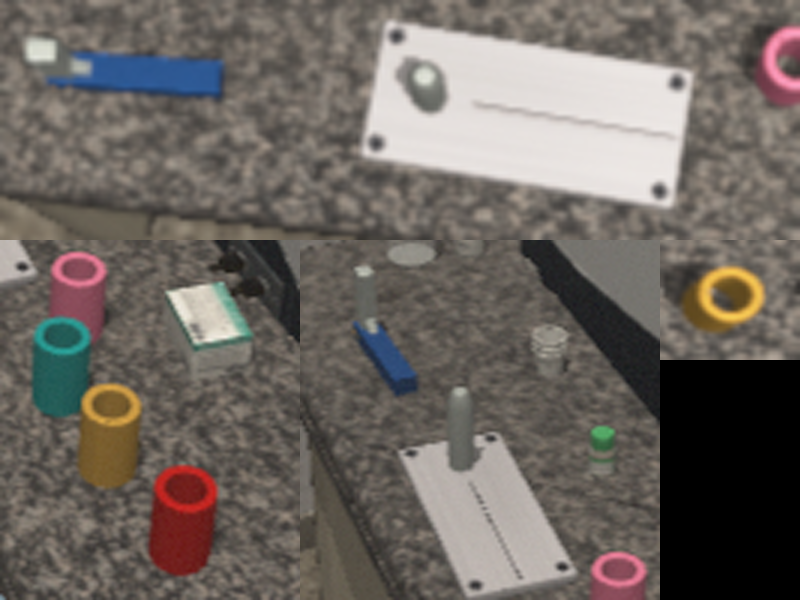

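Crop shows brass/amber tube third in the row, top (432,271), side (357,346): that's the sleeve, the others being pink, teal and red. Now model fits of silhouettes.

```bash
cat >> h.py <<'E'
from scipy.optimize import minimize
def box(c,yaw,sx,sy,z0,z1,offx=0):
    P=np.array([[a*sx/2+offx,b*sy/2] for a in(-1,1) for b in(-1,1)]); P=P@np.array([[np.cos(yaw),np.sin(yaw)],[-np.sin(yaw),np.cos(yaw)]])+c
    return np.array([[*q,z] for q in P for z in(z0,z1)])
def cyl(c,r,z0,z1):
    t=np.linspace(0,2*np.pi,40,endpoint=False); return np.array([[c[0]+r*np.cos(a),c[1]+r*np.sin(a),z] for a in t for z in(z0,z1)])
def sil(p,pts,win,K=4):
    u0,v0,u1,v1=win; uv=(np.array([pix(p,X) for X in pts])-[u0,v0]+.5)*K
    m=np.zeros(((v1-v0)*K,(u1-u0)*K),np.uint8)
    cv2.fillConvexPoly(m,cv2.convexHull(np.round(uv*16).astype(np.int32)),255,shift=4)
    return cv2.resize(m,(u1-u0,v1-v0),interpolation=cv2.INTER_AREA)/255.
def big(mask):
    n,l,st,_=cv2.connectedComponentsWithStats(mask.astype(np.uint8)); return l==1+np.argmax(st[1:,4])
def fit(views,mod,x0,steps):
    # views: list of (pic,mask,win)
    def f(x): return sum(np.abs(sil(p,mod(x),wn)-m).sum()/m.sum() for p,m,wn in views)
    sx=np.array([x0]+[np.array(x0)+np.eye(len(x0))[i]*steps[i] for i in range(len(x0))])
    best=minimize(f,x0,method="Nelder-Mead",options=dict(initial_simplex=sx,xatol=1e-5,fatol=1e-5,maxiter=400))
    return best.x,best.fun
def hsvmask(p,win,lo,hi):
    u0,v0,u1,v1=win; h=cv2.cvtColor(p["color"],cv2.COLOR_RGB2HSV)[v0:v1,u0:u1]
    return big(cv2.inRange(h,np.array(lo),np.array(hi))>0)
E
cat > b.py <<'E'
from h import *
T=shot("top");S=shot("side")
W={"sl":{"t":(412,250,452,292),"s":(338,318,374,374)},"sq":{"t":(180,238,242,268),"s":(252,200,286,236)},"pl":{"t":(262,232,362,295),"s":(265,235,335,305)}}
def go(name,key,lo,hi,mod,x0,st,post=lambda m:m):
    vs=[(T,post(hsvmask(T,W[key]["t"],lo,hi)).astype(float),W[key]["t"]),(S,post(hsvmask(S,W[key]["s"],lo,hi)).astype(float),W[key]["s"])]
    for lab,v in (("top",vs[:1]),("side",vs[1:]),("both",vs)):
        x,f=fit(v,mod,x0,st); print(name,lab,np.round(x,4),round(f,3),[int(q[1].sum()) for q in v])
def fill(m):
    c,_=cv2.findContours(m.astype(np.uint8),cv2.RETR_EXTERNAL,cv2.CHAIN_APPROX_NONE); o=np.zeros(m.shape,np.uint8); cv2.drawContours(o,c,-1,1,-1); return o
def hull(m):
    c,_=cv2.findContours(m.astype(np.uint8),cv2.RETR_EXTERNAL,cv2.CHAIN_APPROX_NONE); o=np.zeros(m.shape,np.uint8); cv2.fillConvexPoly(o,cv2.convexHull(np.vstack(c)),1); return o
go("sleeve","sl",(12,120,60),(30,255,255),lambda x:cyl(x,.02,0,.06),[.455,-.275],[.01,.01],fill)
go("foot","sq",(100,120,40),(125,255,255),lambda x:box(x[:2],x[2],.11,.022,0,.018),[.448,.28,1.5],[.01,.01,.1])
go("plate","pl",(0,0,165),(180,50,255),lambda x:box(x[:2],x[2],.2,.09,0.0,.012),[.45,.024,1.5],[.01,.01,.1],hull)
go("platetop","pl",(0,0,165),(180,50,255),lambda x:box(x[:2],x[2],.2,.09,0.0119,.012),[.45,.024,1.5],[.01,.01,.1],hull)
E
python3 b.py
```

```text
sleeve top [ 0.4631 -0.2674] 0.08 [289]
sleeve side [ 0.4635 -0.2634] 0.078 [611]
sleeve both [ 0.4623 -0.2665] 0.203 [289, 611]
foot top [0.452  0.2761 1.5985] 0.438 [311]
foot side [0.4539 0.2838 1.5416] 0.594 [176]
foot both [0.4525 0.2758 1.5869] 1.091 [311, 176]
plate top [0.4558 0.028  1.518 ] 0.024 [2854]
plate side [0.4586 0.0409 1.4785] 0.14 [1843]
plate both [0.4557 0.0294 1.52  ] 0.202 [2854, 1843]
platetop top [0.4549 0.0279 1.5202] 0.023 [2854]
platetop side [0.4554 0.0297 1.5234] 0.046 [1843]
platetop both [0.4549 0.0287 1.5205] 0.076 [2854, 1843]
```

```bash
cat >> h.py <<'E'
PSI=np.deg2rad(-2.9)
def down(psi=PSI):
    y=np.array([np.cos(psi),np.sin(psi),0]); z=np.array([0,0,-1.]); return R.from_matrix(np.c_[np.cross(y,z),y,z])
def rel(*tg,psi=PSI):
    s=ctrl.get_state(); Rc=R.from_quat(s["tcp_rot"])
    for t in tg:
        print(np.round((Rc.inv()*down(psi)).as_rotvec(degrees=True),2),np.round(Rc.inv().apply(np.array(t)-s["eef_pos"])*1000,1))
    print("t",round(s["time"],2),"eef",np.round(s["eef_pos"],4),"F",np.round(s["contact_force"],1),"q",np.round(s["qpos"],2),"open",round(s["opening"],3))
E
python3 -c "
from h import *
rel((.5,.3,.23),(.463,-.266,.23))"
```

```text
[ 0.   -0.   78.13] [-407.  -257.4    3.1]
[ 0.   -0.   78.13] [-515.6 -814.2    3.1]
t 1.3 eef [0.1721 0.6527 0.2331] F [ 0.4  0.3 -0.8] q [ 1.16  0.29  1.58  0.    1.28 -0.15] open 1.001
```

>>> send_rows:
  rows: "0 0 39 -400 -250 3 1;0 0 39 -400 -250 3 1;0 0 39 -400 -250 3 1;0 0 39 -400 -250 3 1;0 0 39 -400 -250 3 1;0 0 39 -400 -250 3 1;0 0 39 -400 -250 3 1;0 0 39 -407 -257 3 1"

```text
time: 2.3
eef_pos: [0.5018, 0.2983, 0.2304]
tcp_rot: [0.453, 0.892, 0.0, 0.0]
contact_force: [1.1, 1.2, 0.1]
opening: 0.997
finger_force: 0.0
```

```bash
python3 -c "
from h import *
rel((.52,0,.23),(.463,-.266,.23),(.463,-.266,.13))"
```

```text
[5.000e-02 1.000e-02 3.903e+01] [-251.7 -161.2    0.4]
[5.000e-02 1.000e-02 3.903e+01] [-4.329e+02 -3.640e+02  3.000e-01]
[5.000e-02 1.000e-02 3.903e+01] [-432.9 -364.1  100.3]
t 2.3 eef [0.5018 0.2983 0.2304] F [1.1 1.2 0.1] q [ 0.36  0.09  1.81 -0.    1.24 -0.27] open 0.997
```

>>> send_rows:
  rows: "0 0 39 -433 -364 0 1;0 0 39 -433 -364 0 1;0 0 39 -433 -364 0 1;0 0 39 -433 -364 0 1;0 0 39 -433 -364 0 1;0 0 39 -433 -364 0 1;0 0 39 -433 -364 0 1;0 0 39 -433 -364 0 1"

```text
time: 3.3
eef_pos: [0.4664, -0.2005, 0.2306]
tcp_rot: [0.724, 0.69, 0.0, 0.001]
contact_force: [0.6, 0.6, -0.7]
opening: 0.997
finger_force: 0.0
```

>>> send_rows:
  rows: "0 0 0 0 0 0 1;0 0 0 0 0 0 1"

```text
time: 3.55
eef_pos: [0.4666, -0.1982, 0.23]
tcp_rot: [0.724, 0.69, 0.0, -0.0]
contact_force: [0.3, -0.3, -0.5]
opening: 0.999
finger_force: 0.0
```

```bash
python3 -c "
from h import *
rel((.463,-.266,.13))
p=[shot('side'),shot('top')]
cv2.imwrite('pics/g1.png',np.hstack([cv2.resize(p[0]['color'][150:400,250:450],(440,550)),cv2.resize(p[1]['color'][220:310,370:480],(350,286*550//286))])[:,:,::-1])
for q in p: print(pix(q,[.463,-.266,.23]),pix(q,[.463,-.266,.208]))
"
```

```text
[-0.01 -0.04  0.08] [-67.9  -0.2  99.9]
t 3.55 eef [ 0.4666 -0.1982  0.23  ] F [ 0.3 -0.3 -0.5] q [-0.6  -0.09  1.99  0.    1.24 -0.55] open 0.999
[361.80405786 266.29702522] [361.1068133  275.87010517]
[448.08693849 257.55068542] [445.74666472 259.34960509]
```

View pics/g1.png

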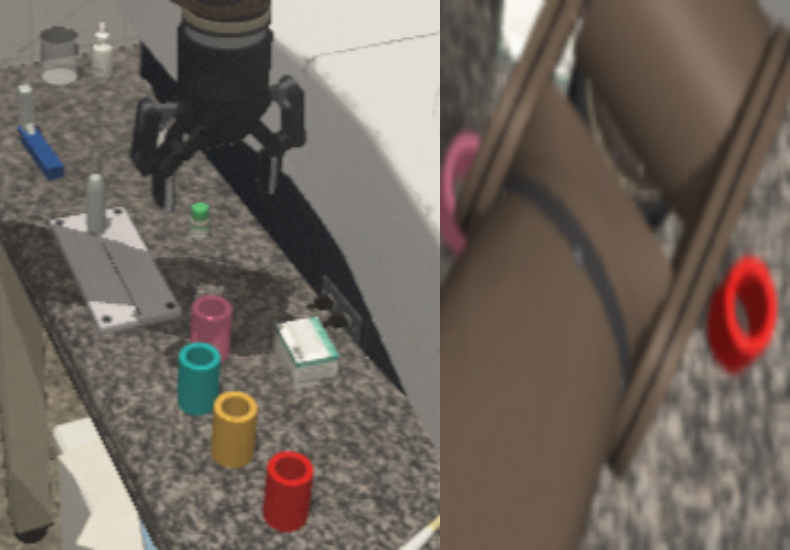

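Picture shows the gripper open between pads at about side (350,239), above the tubes and in line along y. It's short of the brass tube (side (357,346)). I'll finish the approach.

>>> send_rows:
  rows: "0 0 0 -68 0 0 1;0 0 0 -68 0 40 1;0 0 0 -68 0 100 1;0 0 0 -68 0 100 1;0 0 0 -68 0 100 1"

```text
time: 4.28
eef_pos: [0.4647, -0.2661, 0.1321]
tcp_rot: [0.723, 0.691, 0.0, 0.001]
contact_force: [-0.0, 0.4, -0.1]
opening: 0.999
finger_force: 0.0
```

```bash
python3 -c "
from h import *
rel((.463,-.266,.048))
p=shot('side')
cv2.imwrite('pics/g2.png',cv2.resize(p['color'][230:390,300:420],(600,800))[:600,:,::-1])
s=ctrl.get_state()
print(pix(p,s['eef_pos']+[0,0,-.009]),pix(p,[.463,-.266,.06]),[pix(p,s['eef_pos']+[a,0,-.009]) for a in(-.0425,.0425)])
"
```

```text
[0.11 0.08 0.24] [ 0.1 -1.9 84.1]
t 4.28 eef [ 0.4647 -0.2661  0.1321] F [-0.   0.4 -0.1] q [-0.71  0.09  2.    0.    1.05 -0.66] open 0.999
[359.86062763 310.22939303] [356.83200164 334.56273016] [array([339.55645459, 315.75209575]), array([379.65097022, 304.84645137])]
```

View pics/g2.png

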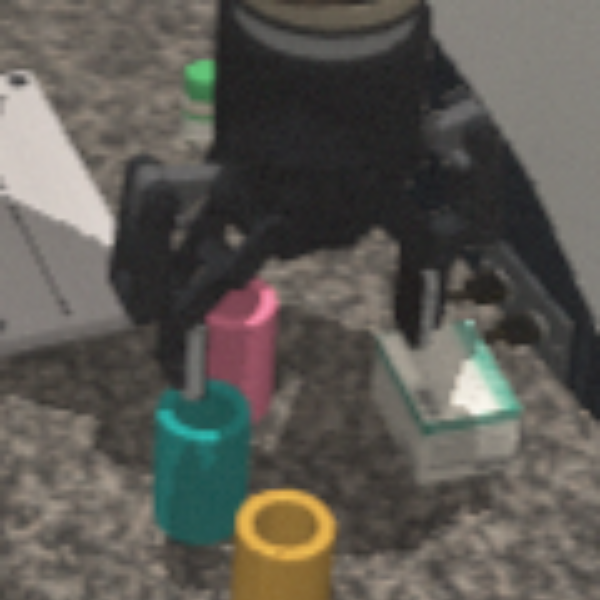

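The pads straddle the brass tube: tips at about side (336,309) and (383,299), midpoint in line with the tube mouth (357,335). Now I'll descend and grip.

>>> send_rows:
  rows: "0 0 0 0 -2 40 1;0 0 0 0 -2 84 1;0 0 0 0 -2 84 1;0 0 0 0 -2 84 1"

```text
time: 4.82
eef_pos: [0.4634, -0.2676, 0.0492]
tcp_rot: [0.724, 0.69, 0.0, 0.003]
contact_force: [-0.1, -0.5, 1.5]
opening: 0.997
finger_force: 0.0
```

>>> send_rows:
  grip_force: 40
  rows: "0 0 0 0 0 0 0;0 0 0 0 0 0 -0.3;0 0 0 0 0 0 -0.3;0 0 0 0 0 0 -0.3;0 0 0 0 0 0 -0.3;0 0 0 0 0 0 -0.3"

```text
time: 5.58
eef_pos: [0.4623, -0.2671, 0.0477]
tcp_rot: [0.724, 0.69, 0.0, 0.001]
contact_force: [-0.0, 0.2, 5.6]
opening: 0.45
finger_force: 39.6
```

```bash
python3 -c "
from h import *
rel((.463,-.266,.16)); print(ctrl.get_state()['finger_force'])"
```

```text
[0.09 0.08 0.13] [   0.9    0.8 -112.3]
t 5.58 eef [ 0.4623 -0.2671  0.0477] F [-0.   0.2  5.6] q [-0.71  0.21  2.04 -0.    0.88 -0.67] open 0.45
39.61205121018338
```

>>> send_rows:
  rows: "0 0 0 0 0 -20 -0.3;0 0 0 0 0 -60 -0.3;0 0 0 0 0 -115 -0.3;0 0 0 0 0 -115 -0.3;0 0 0 0 0 -115 -0.3"

```text
time: 6.2
eef_pos: [0.4608, -0.2657, 0.1601]
tcp_rot: [0.724, 0.69, -0.0, -0.001]
contact_force: [-0.5, 0.2, -2.1]
opening: 0.449
finger_force: 40.6
```

```bash
python3 -c "
from h import *
rel((.458,.0904,.163)); print(ctrl.get_state()['finger_force'])"
```

```text
[-0.08 -0.06  0.13] [355.6 -20.   -2.5]
t 6.2 eef [ 0.4608 -0.2657  0.1601] F [-0.5  0.2 -2.1] q [-0.71  0.05  1.99 -0.    1.11 -0.67] open 0.449
40.63496685048449
```

>>> send_rows:
  rows: "0 0 0 50 -3 -3 -0.3;0 0 0 110 -6 -3 -0.3;0 0 0 170 -10 -3 -0.3;0 0 0 230 -13 -3 -0.3;0 0 0 290 -16 -3 -0.3;0 0 0 340 -20 -3 -0.3;0 0 0 356 -20 -3 -0.3;0 0 0 356 -20 -3 -0.3"

```text
time: 7.2
eef_pos: [0.4577, 0.0906, 0.1624]
tcp_rot: [0.723, 0.691, -0.001, -0.001]
contact_force: [-0.4, -0.4, -1.2]
opening: 0.451
finger_force: 40.6
```

>>> send_rows:
  rows: "0 0 0 0 0 0 -0.3;0 0 0 0 0 0 -0.3"

```text
time: 7.45
eef_pos: [0.4588, 0.089, 0.1639]
tcp_rot: [0.725, 0.689, -0.0, -0.0]
contact_force: [0.3, -0.2, -1.5]
opening: 0.45
finger_force: 40.6
```

```bash
cat > c.py <<'E'
from h import *
rel((.458,.0904,.163)); z=ctrl.get_state()['eef_pos'][2]
S=shot('side');T=shot('top')
cv2.imwrite('pics/g3.png',np.hstack([cv2.resize(S['color'][150:300,240:340],(400,600),interpolation=2),cv2.resize(T['color'][200:300,250:330],(400,500),interpolation=2)[:,:] if 0 else cv2.resize(T['color'][200:320,250:330],(400,600),interpolation=2)])[:,:,::-1])
print(pix(S,[.458,.0904,.086]),pix(S,[.458,.0904,z-.048]))
W=(275,180,320,250)
m=hsvmask(S,W,(12,120,40),(30,255,255)); 
v,u=np.nonzero(m); print(m.sum(),u.min()+275,u.max()+275,v.min()+180,v.max()+180)
for r in range(v.min(),v.max()+1,3):
    a=u[v==r]; print(r+180,a.min()+275,a.max()+275,(a.min()+a.max())/2+275,end=' | ')
E
python3 c.py
```

```text
[-0.03  0.02  0.01] [ 1.4 -0.9  0.9]
t 7.45 eef [0.4588 0.089  0.1639] F [ 0.3 -0.2 -1.5] q [-0.03 -0.11  2.14 -0.    1.12  0.02] open 0.45
[292.62187918 230.64622364] [292.45367454 220.28778614]
438 285 301 194 223
194 293 293 293.0 | 197 286 300 293.0 | 200 286 301 293.5 | 203 286 300 293.0 | 206 285 300 292.5 | 209 285 300 292.5 | 212 285 300 292.5 | 215 285 300 292.5 | 218 286 301 293.5 | 221 286 300 293.0 |
```

View pics/g3.png

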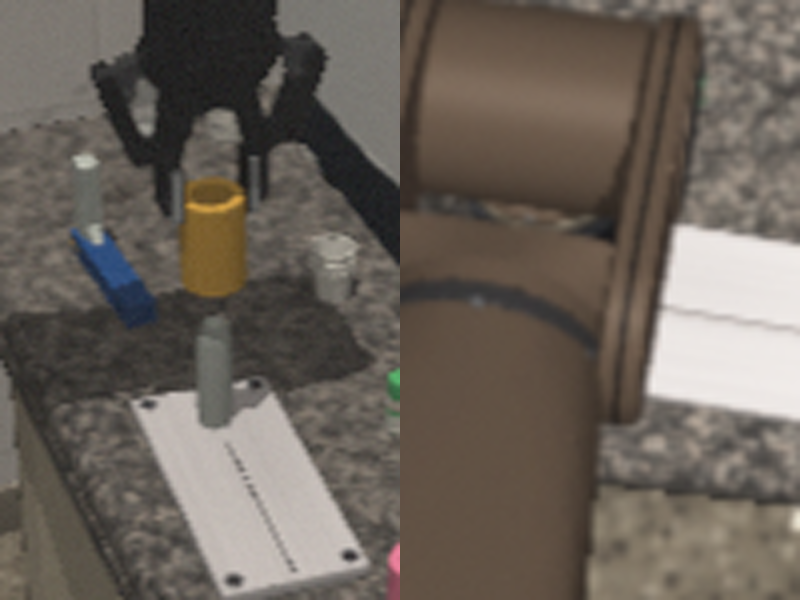

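Side view shows the sleeve (axis u≈293, bottom v≈224) hanging right over the shaft top (293,231). One check fit of its offset in y.

```bash
cat > d.py <<'E'
from h import *
S=shot('side'); z=ctrl.get_state()['eef_pos'][2]-.0477
W=(275,180,320,250); m=hsvmask(S,W,(12,100,40),(30,255,255)).astype(float)
print(fit([(S,m,W)],lambda x:cyl(x,.02,z,z+.06),[.459,.09],[.006,.006]), z)
# shaft: gray pixels vs plate/bench hard; fit by hsv low-sat mid value
u0,v0,u1,v1=(284,228,304,260); h=cv2.cvtColor(S['color'],cv2.COLOR_RGB2HSV)[v0:v1,u0:u1]
g=h[:,:,2]; 
for r in range(240,258,3): print(r,g[r-v0].tolist())
for zz in(.03,.06): print(pix(S,[.458,.0904,zz]), pix(S,[.458+.0112*.92,.0904-.0112*.38,zz])-pix(S,[.458,.0904,zz]))
E
python3 d.py
```

```text
(array([0.46055213, 0.09331635]), np.float64(0.07548378828655644)) 0.11647966975286883
240 [62, 67, 68, 73, 70, 90, 106, 107, 110, 109, 106, 102, 98, 84, 65, 67, 68, 71, 72, 70]
243 [64, 70, 71, 71, 74, 89, 103, 107, 109, 111, 105, 105, 96, 85, 77, 72, 65, 65, 62, 57]
246 [71, 69, 74, 66, 71, 87, 101, 107, 108, 107, 104, 104, 97, 97, 154, 181, 182, 151, 84, 60]
249 [195, 194, 193, 194, 180, 136, 101, 106, 109, 107, 107, 102, 94, 95, 103, 111, 112, 113, 111, 111]
252 [192, 195, 194, 194, 191, 151, 103, 103, 108, 107, 104, 100, 95, 94, 105, 113, 151, 177, 175, 185]
255 [189, 190, 194, 194, 190, 162, 117, 106, 105, 107, 105, 100, 94, 130, 174, 186, 185, 185, 185, 188]
[292.92575287 249.35948043] [4.48208843 0.06036636]
[292.76474063 239.44396761] [4.53855757 0.06192655]
```

>>> send_rows:
  rows: "0 0 0 0 -2 0 -0.3;0 0 0 0 -2 15 -0.3;0 0 0 0 -2 30 -0.3;0 0 0 0 -2 37 -0.3;0 0 0 0 -2 44 -0.3;0 0 0 0 -2 50 -0.3"

```text
time: 8.35
eef_pos: [0.4568, 0.0904, 0.1137]
tcp_rot: [0.724, 0.69, 0.0, 0.0]
contact_force: [0.9, 0.2, -1.2]
opening: 0.451
finger_force: 40.6
```

```bash
python3 -c "
from h import *
rel((.457,.089,.06)); print(ctrl.get_state()['wrist_torque'])"
```

```text
[ 0.01 -0.    0.13] [-1.4  0.3 53.7]
t 8.35 eef [0.4568 0.0904 0.1137] F [ 0.9  0.2 -1.2] q [-0.02 -0.04  2.17  0.    1.01  0.03] open 0.451
[-0.04272789  0.0020293  -0.02658236]
```

>>> send_rows:
  rows: "0 0 0 0 0 10 -0.3;0 0 0 0 0 20 -0.3;0 0 0 0 0 30 -0.3;0 0 0 0 0 40 -0.3;0 0 0 0 0 47 -0.3;0 0 0 0 0 50 -0.3;0 0 0 0 0 50 -0.3"

```text
time: 9.22
eef_pos: [0.4573, 0.0903, 0.0641]
tcp_rot: [0.724, 0.69, 0.001, 0.001]
contact_force: [4.4, -0.2, -4.2]
opening: 0.45
finger_force: 40.6
```

>>> send_rows:
  rows: "0 0 0 0 0 2 -0.3;0 0 0 0 0 4 -0.3;0 0 0 0 0 5 -0.3;0 0 0 0 0 5 -0.3"

```text
time: 9.72
eef_pos: [0.4575, 0.0903, 0.0598]
tcp_rot: [0.724, 0.69, 0.001, 0.001]
contact_force: [4.0, -1.3, 2.2]
opening: 0.45
finger_force: 41.1
```

>>> send_rows:
  rows: "0 0 0 0 0 0 0.1;0 0 0 0 0 0 0.4;0 0 0 0 0 0 0.4;0 0 0 0 0 0 0.4;0 0 0 0 0 -40 0.4;0 0 0 0 0 -100 0.4;0 0 0 0 0 -160 0.4;0 0 0 0 0 -170 0.4"

```text
time: 10.72
eef_pos: [0.4592, 0.0904, 0.2347]
tcp_rot: [0.724, 0.69, 0.004, 0.004]
contact_force: [-0.1, -0.7, -0.7]
opening: 0.704
finger_force: 0.0
```

```bash
cat > e.py <<'E'
from h import *
rel((.452,.276,.2))
S=shot('side');T=shot('top')
cv2.imwrite('pics/g4.png',np.hstack([cv2.resize(S['color'][190:310,240:360],(400,400),interpolation=2),cv2.resize(T['color'][220:300,180:260],(400,400),interpolation=2)])[:,:,::-1])
W=(275,180,320,270); m=hsvmask(S,W,(12,100,40),(30,255,255)).astype(float)
for z in(.012,.02): print(z,fit([(S,m,W)],lambda x:cyl(x,.02,z,z+.06),[.459,.09],[.006,.006]))
E
python3 e.py
```

```text
[ 0.58 -0.02  0.14] [185.1 -16.5  34.6]
t 10.72 eef [0.4592 0.0904 0.2347] F [-0.1 -0.7 -0.7] q [-0.02 -0.19  2.07  0.    1.25  0.03] open 0.704
0.012 (array([0.46002347, 0.09673906]), np.float64(0.2429021744937757))
0.02 (array([0.45630094, 0.08556607]), np.float64(0.25905860981994977))
```

View pics/g4.png

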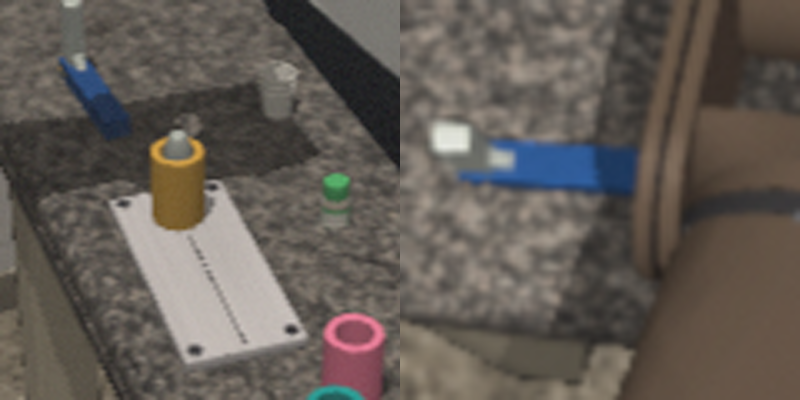

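The brass sleeve stands fully down, with the bottom on the plate at crop (178,222) and the shaft tip protruding as expected. The scribed line is free. Now refit the square with a blade-occlusion model on the first pictures.

```bash
cat > f.py <<'E'
from h import *
import sys
ps={}
for n,wn in(("top",(180,236,245,272)),("side",(248,180,290,240))):
    p=dict(ctrl.read_camera(n)); p["color"]=cv2.imread(f"pics/{n}0.png")[:,:,::-1].copy(); 
    m=hsvmask(p,wn,(100,90,30),(128,255,255)).astype(float); ps[n]=(p,m,wn)
    v,u=np.nonzero(m); print(n,m.sum(),u.min()+wn[0],u.max()+wn[0],v.min()+wn[1],v.max()+wn[1])
def mod(x,v):
    p,m,wn=v; s=sil(p,box(x[:2],x[2],.11,.022,0,.018),wn); b=sil(p,box(x[:2],x[2],.018,.014,.018,.075,.046),wn); return s*(1-b)
def run(vs,x0=(.45,.28,1.55)):
    best=None
    f=lambda x:sum(np.abs(mod(x,v)-v[1]).sum()/v[1].sum() for v in vs)
    for dy in(-.02,0,.02):
        x1=np.array(x0)+[0,dy,0]; sx=np.array([x1]+[x1+np.diag([.01,.01,.1])[i] for i in range(3)])
        b=minimize(f,x1,method="Nelder-Mead",options=dict(initial_simplex=sx,xatol=1e-5,fatol=1e-5))
        if best is None or b.fun<best.fun: best=b
    return np.round(best.x,4),round(best.fun,3)
print(run([ps["top"]])); print(run([ps["side"]])); print(run(list(ps.values())))
E
python3 f.py
```

```text
top 338.0 192 235 248 258
side 219.0 258 278 207 231
(array([0.4519, 0.2786, 1.6037]), np.float64(0.187))
(array([0.4545, 0.2852, 1.594 ]), np.float64(0.212))
(array([0.4527, 0.2793, 1.6024]), np.float64(0.478))
```

```bash
python3 -c "
from h import *
print(ctrl.nose_length)
rel((.4532,.270,.2),(.4532,.270,.1),psi=np.deg2rad(1.8))"
```

```text
0.022
[-0.18 -0.   -4.57] [179.3 -11.1  27.3]
[-0.18 -0.   -4.57] [179.3 -10.7 127.3]
t 10.93 eef [0.4557 0.0904 0.2273] F [-0.1 -1.4  0.1] q [-0.02 -0.19  2.08  0.    1.25  0.03] open 0.704
```

>>> send_rows:
  rows: "0 0 -4.6 60 -4 27 0.2;0 0 -4.6 120 -8 27 0.2;0 0 -4.6 179 -11 27 0.2;0 0 -4.6 179 -11 80 0.2;0 0 -4.6 179 -11 127 0.2;0 0 -4.6 179 -11 127 0.2;0 0 -4.6 179 -11 127 0.2"

```text
time: 11.8
eef_pos: [0.4546, 0.2696, 0.1024]
tcp_rot: [0.696, 0.718, -0.0, -0.0]
contact_force: [0.5, -0.9, -0.2]
opening: 0.598
finger_force: 0.0
```

```bash
python3 -c "
from h import *
rel((.4532,.270,.04),(.4532,.270,.026),psi=np.deg2rad(1.8))
S=shot('side');T=shot('top')
cv2.imwrite('pics/g5.png',np.hstack([cv2.resize(S['color'][150:250,220:320],(400,400),interpolation=2),cv2.resize(T['color'][220:300,180:260],(400,400),interpolation=2)])[:,:,::-1])
print(pix(S,[.4532,.27,.1]),pix(S,[.4532,.27,.018]))
"
```

```text
[-0.02  0.01  0.01] [ 0.5 -1.4 62.4]
[-0.02  0.01  0.01] [ 0.5 -1.4 76.4]
t 11.8 eef [0.4546 0.2696 0.1024] F [ 0.5 -0.9 -0.2] q [ 0.34  0.12  2.03 -0.    0.99  0.31] open 0.598
[267.69691995 191.51339047] [268.87051464 217.602529  ]
```

View pics/g5.png

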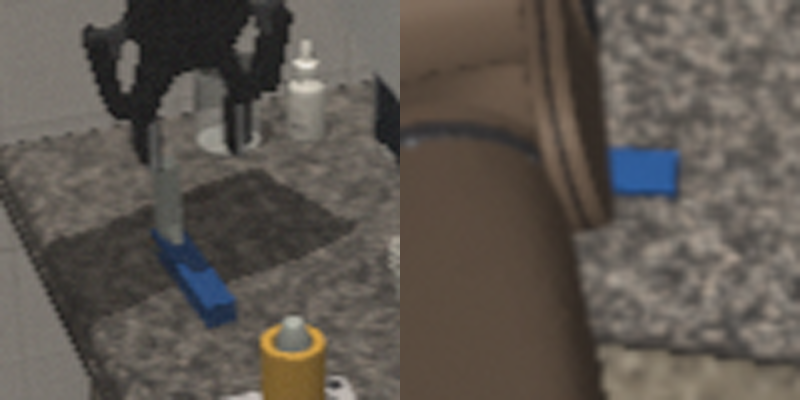

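Fingers (crop midpoint (192,150), i.e. side (268,188)) line up over the foot's middle, which is at (269,218). Descending and gripping.

>>> send_rows:
  rows: "0 0 0 0 -1 30 0.2;0 0 0 0 -1 62 0.2;0 0 0 0 -1 72 0.2;0 0 0 0 -1 74 0.2;0 0 0 0 -1 74 0.2"

```text
time: 12.52
eef_pos: [0.4546, 0.2701, 0.0297]
tcp_rot: [0.696, 0.718, 0.001, 0.001]
contact_force: [-0.2, -0.4, -0.4]
opening: 0.601
finger_force: 0.0
```

>>> send_rows:
  grip_force: 60
  rows: "0 0 0 0 0 0 -0.3;0 0 0 0 0 0 -0.8;0 0 0 0 0 0 -0.8;0 0 0 0 0 0 -0.8;0 0 0 0 0 0 -0.8;0 0 0 0 0 0 -0.8"

```text
time: 13.28
eef_pos: [0.4533, 0.2696, 0.0281]
tcp_rot: [0.696, 0.718, -0.0, -0.0]
contact_force: [0.7, 0.4, 1.0]
opening: 0.1
finger_force: 0.0
```

```bash
python3 -c "
from h import *
rel((.4532,.270,.03),psi=np.deg2rad(1.8)); print(ctrl.get_state()['finger_force'])"
```

```text
[-0.01  0.    0.03] [ 0.4 -0.1 -1.9]
t 13.28 eef [0.4533 0.2696 0.0281] F [0.7 0.4 1. ] q [0.34 0.24 2.06 0.   0.84 0.31] open 0.1
0.0
```

```bash
python3 -c "
from h import *
S=shot('side');T=shot('top')
cv2.imwrite('pics/g6.png',np.hstack([cv2.resize(S['color'][170:245,230:305],(600,600),interpolation=2),cv2.resize(T['color'][230:270,215:245],(200,267),interpolation=2).repeat(1,0) if 0 else cv2.resize(T['color'][230:290,220:240],(200,600),interpolation=2)])[:,:,::-1])
for z in(.028,.006,.02): print(z,pix(S,[.4533,.2696,z]))
wn=(248,180,290,240); m=hsvmask(S,wn,(100,90,30),(128,255,255)); v,u=np.nonzero(m); print(m.sum(),u.min()+248,u.max()+248,v.min()+180,v.max()+180)
"
```

```text
0.028 [268.81171359 214.57342728]
0.006 [269.11602448 221.35249406]
0.02 [268.92295597 217.0515492 ]
176 258 278 207 231
```

View pics/g6.png

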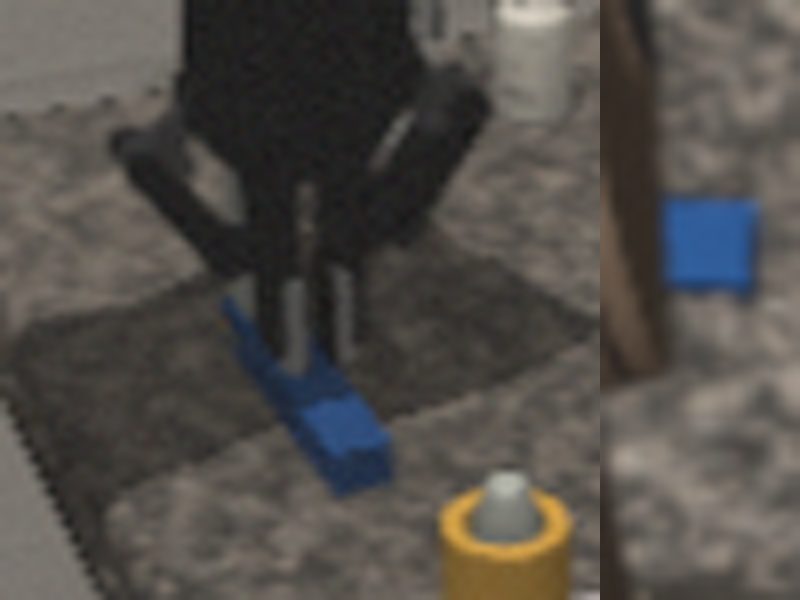

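The fingers closed above the foot: tips at crop (295,370), on top of the blue foot, which hasn't moved. The tips reach less far than stated, so I'll reopen and go lower, watching the force.

>>> send_rows:
  rows: "0 0 0 0 0 -2 0.2;0 0 0 0 0 -2 0.2;0 0 0 0 0 -2 0.2;0 0 0 0 0 3 0.2;0 0 0 0 0 7 0.2;0 0 0 0 0 7 0.2"

```text
time: 14.12
eef_pos: [0.4528, 0.2694, 0.0204]
tcp_rot: [0.696, 0.718, -0.001, -0.0]
contact_force: [-0.5, -0.4, -0.0]
opening: 0.6
finger_force: 0.0
```

>>> send_rows:
  rows: "0 0 0 0 0 3 0.2;0 0 0 0 0 5 0.2;0 0 0 0 0 5 0.2"

```text
time: 14.5
eef_pos: [0.4532, 0.2696, 0.0159]
tcp_rot: [0.696, 0.718, -0.0, -0.0]
contact_force: [-0.6, 1.0, -0.1]
opening: 0.6
finger_force: 0.0
```

>>> send_rows:
  grip_force: 60
  rows: "0 0 0 0 0 0 0;0 0 0 0 0 0 -0.3;0 0 0 0 0 0 -0.8;0 0 0 0 0 0 -0.8;0 0 0 0 0 0 -0.8;0 0 0 0 0 0 -0.8;0 0 0 0 0 0 -0.8"

```text
time: 15.38
eef_pos: [0.4535, 0.2697, 0.0165]
tcp_rot: [0.696, 0.718, 0.0, 0.0]
contact_force: [-1.7, -0.9, 5.3]
opening: 0.225
finger_force: 58.9
```

>>> send_rows:
  grip_force: 90
  rows: "0 0 0 0 0 0 -0.8;0 0 0 0 0 -15 -0.8;0 0 0 0 0 -50 -0.8;0 0 0 0 0 -90 -0.8;0 0 0 0 0 -125 -0.8;0 0 0 0 0 -125 -0.8;0 0 0 0 0 -125 -0.8"

```text
time: 16.25
eef_pos: [0.4522, 0.2692, 0.1394]
tcp_rot: [0.696, 0.718, -0.001, -0.001]
contact_force: [-1.0, 0.9, -3.7]
opening: 0.201
finger_force: 88.4
```

```bash
python3 -c "
from h import *
rel((.454,-.0076,.14)); print(ctrl.get_state()['finger_force'],ctrl.get_state()['wrist_torque'])
S=shot('side'); print(pix(S,[.4533,.2696,.14]))
wn=(240,150,300,240); m=hsvmask(S,wn,(100,90,30),(128,255,255)); v,u=np.nonzero(m); print(m.sum(),u.min()+wn[0],u.max()+wn[0],v.min()+wn[1],v.max()+wn[1])
def mod(x): 
    return sil(S,box(x[:2],x[2],.11,.022,.124,.142),wn)
"
```

```text
[-0.14  0.05  4.72] [-276.7   -7.    -0.3]
t 16.25 eef [0.4522 0.2692 0.1394] F [-1.   0.9 -3.7] q [ 0.34  0.06  2.02 -0.    1.07  0.31] open 0.201
88.41590884141624 [-0.05775604  0.04579276 -0.02435347]
[267.1805501  178.23635683]
148 263 276 172 191
```

>>> send_rows:
  rows: "0 0 4.7 -45 -1 -3 -0.8;0 0 4.7 -95 -2 -3 -0.8;0 0 4.7 -145 -4 -3 -0.8;0 0 4.7 -195 -5 -3 -0.8;0 0 4.7 -240 -6 -3 -0.8;0 0 4.7 -277 -7 -3 -0.8;0 0 4.7 -277 -7 -3 -0.8;0 0 4.7 -277 -7 -3 -0.8"

```text
time: 17.3
eef_pos: [0.4542, -0.0069, 0.1425]
tcp_rot: [0.725, 0.689, -0.001, -0.001]
contact_force: [-0.5, -0.0, -2.3]
opening: 0.204
finger_force: 88.5
```

```bash
python3 -c "
from h import *
rel((.454,-.0076,.06),(.454,-.0076,.034)); print(ctrl.get_state()['finger_force'],ctrl.get_state()['wrist_torque'])"
```

```text
[-0.18 -0.06 -0.  ] [-0.8  0.1 82.5]
[-0.18 -0.06 -0.  ] [ -0.8   0.2 108.5]
t 17.3 eef [ 0.4542 -0.0069  0.1425] F [-0.5 -0.  -2.3] q [-0.24 -0.11  2.18  0.    1.08 -0.19] open 0.204
88.4618245717138 [-0.10304434 -0.05368917  0.00997098]
```

```bash
cat > k.py <<'E'
from h import *
S=shot('side'); s=ctrl.get_state(); c=s['eef_pos']; z=c[2]-.0165
u,v=pix(S,c).astype(int); wn=(u-45,v-30,u+45,v+50)
m=hsvmask(S,wn,(100,90,30),(128,255,255)); vv,uu=np.nonzero(m); print("blue",m.sum(),uu.min()+wn[0],uu.max()+wn[0],vv.min()+wn[1],vv.max()+wn[1])
d=np.array([.0503,.9987])
for off in(.006,.009,.012,.015):
    M=sil(S,box(c[:2]+d*off,np.pi/2+PSI,.11,.022,z,z+.018),wn)
    a,b=np.nonzero(M>.5); print(off,b.min()+wn[0],b.max()+wn[0],a.min()+wn[1],a.max()+wn[1],"outside",round((m*(1-M)).sum(),1),"rear miss",round(((M*(1-m))[a.max()-12:]).sum(),1))
cv2.imwrite('pics/k.png',cv2.resize(S['color'][190:310,240:360],(600,600),interpolation=2)[:,:,::-1])
E
python3 k.py
```

```text
blue 231 301 316 223 249
0.006 293 317 218 251 outside 0.3 rear miss 40.7
0.009 293 317 217 250 outside 0.3 rear miss 31.3
0.012 293 316 216 250 outside 0.3 rear miss 19.3
0.015 292 316 216 249 outside 5.4 rear miss 14.8
```

>>> send_rows:
  rows: "0 0 0 -2 0 30 -0.8;0 0 0 -2 0 60 -0.8;0 0 0 -2 0 85 -0.8;0 0 0 -2 0 100 -0.8;0 0 0 -2 0 104 -0.8;0 0 0 -2 0 104 -0.8"

```text
time: 18.1
eef_pos: [0.4556, -0.0092, 0.0405]
tcp_rot: [0.724, 0.689, 0.0, 0.0]
contact_force: [-1.0, 0.2, -2.5]
opening: 0.206
finger_force: 88.5
```

```bash
python3 k.py; python3 -c "
from h import *
rel((.454,-.0076,.0285))"
```

```text
blue 209 302 316 257 285
0.006 295 318 254 288 outside 0.0 rear miss 49.9
0.009 294 317 253 287 outside 0.0 rear miss 40.0
0.012 294 317 252 286 outside 0.0 rear miss 29.3
0.015 294 317 252 285 outside 1.3 rear miss 21.6
[0.1  0.02 0.05] [ 1.7 -2.  12.4]
t 18.15 eef [ 0.4559 -0.0094  0.041 ] F [-0.7 -0.1 -2.1] q [-0.24  0.06  2.23 -0.    0.85 -0.19] open 0.207
```

View pics/k.png

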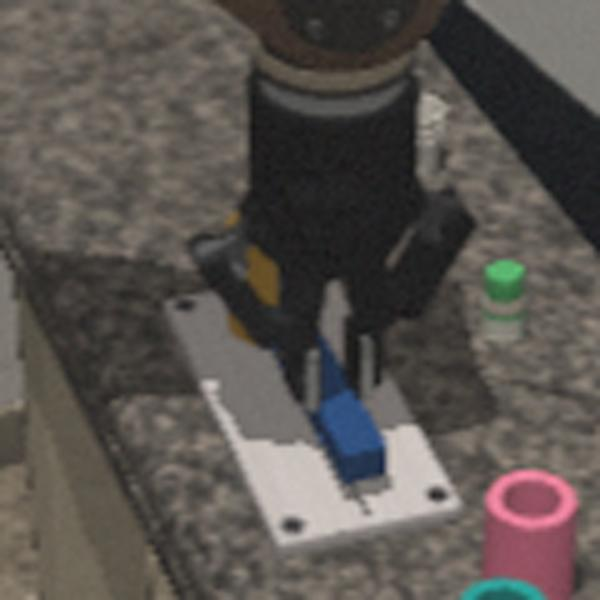

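The foot is over the scribed line: its rear face is at crop (364,465), and the line emerges at (345–368, 485–512). I'll quantify the lateral offset from pixels.

```bash
python3 - <<'E'
from h import *
S=shot('side'); c=ctrl.get_state()['eef_pos']; z=c[2]-.0165
g=cv2.cvtColor(S['color'],cv2.COLOR_RGB2GRAY).astype(float)
n=np.array([.9987,-.0503]); P0=np.array([.455,.0285])
for v in range(286,294):
    row=g[v,305:322]; print(v,row.astype(int).tolist())
h=cv2.cvtColor(S['color'],cv2.COLOR_RGB2HSV)
for v in range(272,286,2):
    b=np.nonzero((h[v,295:325,0]>100)&(h[v,295:325,0]<128)&(h[v,295:325,1]>90))[0]+295; print(v,b.min(),b.max())
for u,v in((313.6,292.4),(311,289)): 
    X=ray(S,u,v,.012); print('line',X[:2], (X[:2]-P0)@n)
for X in box(c[:2]+.013*np.array([.0503,.9987]),np.pi/2+PSI,.11,.022,z,z+.018): print(np.round(X,3),pix(S,X).round(1))
for s in(-.06,-.07,-.08,-.095): print('model line',pix(S,[*(P0+s*np.array([.0503,.9987])),.012]).round(1))
print('tcp lateral',(c[:2]-P0)@n)
E
```

```text
286 [199, 196, 190, 145, 76, 78, 102, 114, 111, 110, 113, 115, 116, 166, 199, 197, 197]
287 [198, 195, 196, 159, 111, 96, 101, 118, 121, 117, 117, 117, 116, 163, 198, 201, 197]
288 [197, 198, 196, 189, 155, 98, 97, 117, 119, 118, 117, 156, 187, 192, 197, 199, 197]
289 [197, 197, 197, 197, 160, 113, 100, 149, 189, 190, 185, 192, 199, 199, 198, 198, 198]
290 [197, 198, 201, 197, 189, 184, 151, 125, 172, 201, 198, 197, 195, 198, 198, 195, 198]
291 [197, 198, 199, 197, 195, 197, 189, 154, 166, 201, 200, 197, 198, 198, 202, 197, 198]
292 [195, 197, 198, 198, 195, 195, 197, 159, 125, 170, 200, 200, 197, 201, 198, 199, 196]
293 [198, 198, 199, 199, 199, 196, 196, 194, 187, 195, 199, 200, 195, 192, 192, 182, 167]
272 303 313
274 303 314
276 304 315
278 305 316
280 306 316
282 307 316
284 309 316
line [ 0.45260333 -0.06229838] 0.0021736082469044076
line [ 0.45150714 -0.04880679] 0.00040021622953126336
[ 0.465 -0.052  0.025] [317.  284.3]
[ 0.465 -0.052  0.043] [317.1 278.1]
[ 0.443 -0.051  0.025] [307.9 286.2]
[ 0.443 -0.051  0.043] [307.9 280. ]
[0.47  0.058 0.025] [302.3 257.3]
[0.47  0.058 0.043] [302.3 251.3]
[0.449 0.059 0.025] [293.7 259. ]
[0.449 0.059 0.043] [293.6 253. ]
model line [308.5 284.5]
model line [309.8 287.1]
model line [311.2 289.7]
model line [313.3 293.7]
tcp lateral 0.002986831801031184
```

>>> send_rows:
  grip_force: 110
  rows: "0 0 0 0 -1 0 -0.8;0 0 0 0 -1 5 -0.8;0 0 0 0 -1 9 -0.8;0 0 0 0 -1 11 -0.8;0 0 0 0 -1 11 -0.8"

```text
time: 18.82
eef_pos: [0.4541, -0.0094, 0.029]
tcp_rot: [0.725, 0.689, -0.0, -0.0]
contact_force: [-0.5, -0.0, -1.4]
opening: 0.193
finger_force: 108.1
```

>>> send_rows:
  rows: "0 0 0 0 0 0.5 -0.8;0 0 0 0 0 1 -0.8;0 0 0 0 0 1.5 -0.8;0 0 0 0 0 1.5 -0.8"

```text
time: 19.32
eef_pos: [0.4542, -0.0094, 0.0288]
tcp_rot: [0.725, 0.689, -0.0, -0.0]
contact_force: [-4.3, 0.1, 9.1]
opening: 0.195
finger_force: 109.9
```

>>> send_rows:
  rows: "0 0 0 2 0 -0.5 -0.8;0 0 0 4 0 -0.5 -0.8;0 0 0 6 0 -0.5 -0.8;0 0 0 7 0 -0.5 -0.8;0 0 0 8 0 -0.5 -0.8;0 0 0 8 0 -0.5 -0.8"

```text
time: 20.08
eef_pos: [0.4555, -0.0018, 0.0288]
tcp_rot: [0.725, 0.689, 0.0, 0.001]
contact_force: [0.2, -3.8, 5.6]
opening: 0.197
finger_force: 109.4
```

>>> send_rows:
  rows: "0 0 0 1 0 0 -0.8;0 0 0 2 0 0 -0.8;0 0 0 3 0 0 -0.8;0 0 0 3 0 0 -0.8"

```text
time: 20.58
eef_pos: [0.4556, 0.0012, 0.0288]
tcp_rot: [0.725, 0.689, 0.0, 0.001]
contact_force: [0.4, -4.7, 6.0]
opening: 0.197
finger_force: 109.4
```

>>> send_rows:
  rows: "0 0 0 1 0 0 -0.8;0 0 0 2 0 0 -0.8;0 0 0 3 0 0 -0.8;0 0 0 3 0 0 -0.8"

```text
time: 21.08
eef_pos: [0.4557, 0.0042, 0.0288]
tcp_rot: [0.724, 0.689, 0.0, 0.001]
contact_force: [0.2, -4.5, 6.1]
opening: 0.19
finger_force: 109.4
```

>>> send_rows:
  rows: "0 0 0 1 0 0 -0.8;0 0 0 2 0 0 -0.8;0 0 0 2 0 0 -0.8"

```text
time: 21.45
eef_pos: [0.4558, 0.0062, 0.0288]
tcp_rot: [0.724, 0.689, 0.0, 0.001]
contact_force: [0.8, -3.8, 5.9]
opening: 0.196
finger_force: 109.4
```

>>> send_rows:
  rows: "0 0 0 1 0 0 -0.8;0 0 0 2 0 0 -0.8;0 0 0 3 0 0 -0.8;0 0 0 3 0 0 -0.8"

```text
time: 21.95
eef_pos: [0.456, 0.009, 0.0288]
tcp_rot: [0.724, 0.689, 0.0, 0.001]
contact_force: [-0.4, -4.9, 5.9]
opening: 0.188
finger_force: 109.4
```

```bash
sed -i 's/(.006,.009,.012,.015)/(0,.003,.006,.009,.012,.015)/' k.py; python3 k.py; python3 -c "
from h import *
S=shot('side');W=(270,180,310,270); m=hsvmask(S,W,(12,100,40),(30,255,255)); v,u=np.nonzero(m); print(m.sum(),u.min()+270,u.max()+270,v.min()+180,v.max()+180)
M=sil(S,cyl([.4583,.0916],.02,.012,.072),W); a,b=np.nonzero(M>.5); print(b.min()+270,b.max()+270,a.min()+180,a.max()+180)"
```

```text
blue 199 300 313 257 284
0 293 316 255 289 outside 0.1 rear miss 67.1
0.003 293 315 254 288 outside 0.1 rear miss 58.3
0.006 292 315 253 287 outside 0.0 rear miss 51.6
0.009 292 314 253 286 outside 0.1 rear miss 41.8
0.012 292 314 252 285 outside 0.1 rear miss 31.8
0.015 291 314 251 285 outside 0.9 rear miss 23.6
52 287 292 239 250
285 301 231 260
```

>>> send_rows:
  rows: "0 0 0 0.7 0 0 -0.8;0 0 0 1.4 0 0 -0.8;0 0 0 2 0 0 -0.8;0 0 0 2 0 0 -0.8"

```text
time: 22.55
eef_pos: [0.456, 0.0095, 0.0288]
tcp_rot: [0.724, 0.69, -0.001, 0.002]
contact_force: [-1.4, -10.8, 6.2]
opening: 0.194
finger_force: 109.4
```

>>> send_rows:
  rows: "0 0 0 0.5 0 0.7 -0.8;0 0 0 1 0 1.4 -0.8;0 0 0 1.5 0 2 -0.8;0 0 0 2 0 2 -0.8;0 0 0 2 0 2 -0.8"

```text
time: 23.18
eef_pos: [0.4561, 0.0096, 0.0287]
tcp_rot: [0.723, 0.691, -0.004, 0.003]
contact_force: [-8.9, -18.7, 18.8]
opening: 0.196
finger_force: 111.8
```

```bash
python3 -c "
from h import *
rel((.456,.0095,.0288)); s=ctrl.get_state(); print(s['wrist_torque'],R.from_quat(s['tcp_rot']).as_matrix().round(4))"
```

```text
[-0.05  0.51  0.29] [-0.1 -0.1 -0.1]
t 23.18 eef [0.4561 0.0096 0.0287] F [ -8.9 -18.7  18.8] q [-0.2   0.09  2.23 -0.01  0.82 -0.14] open 0.196
[-3.14368187  1.53565661 -0.10897289] [[ 4.550e-02  9.990e-01 -1.200e-03]
 [ 9.989e-01 -4.550e-02 -8.900e-03]
 [-8.900e-03 -8.000e-04 -1.000e+00]]
```

>>> send_rows:
  rows: "0 0.2 0.1 0 -0.4 0 -0.8;0 0.4 0.2 0.5 -0.8 0.3 -0.8;0 0.5 0.3 1 -1 0.5 -0.8;0 0.5 0.3 1 -1 0.5 -0.8;0 0.5 0.3 1 -1 0.5 -0.8"

```text
time: 23.8
eef_pos: [0.4561, 0.0096, 0.0287]
tcp_rot: [0.724, 0.689, -0.0, 0.001]
contact_force: [-8.2, -21.9, 20.2]
opening: 0.193
finger_force: 111.9
```

```bash
python3 -c "
from h import *
rel((.4555,.0096,.0288)); s=ctrl.get_state(); print(s['wrist_torque'])"; python3 k.py
```

```text
[0.09 0.13 0.06] [-0.1 -0.6 -0.1]
t 23.8 eef [0.4561 0.0096 0.0287] F [ -8.2 -21.9  20.2] q [-0.2   0.09  2.23 -0.    0.82 -0.15] open 0.193
[-3.65019602  1.42160786  0.055018  ]
blue 197 300 313 257 284
0 293 316 255 289 outside 0.0 rear miss 67.3
0.003 293 315 254 288 outside 0.1 rear miss 57.9
0.006 292 315 253 287 outside 0.1 rear miss 48.9
0.009 292 314 253 286 outside 0.1 rear miss 41.7
0.012 292 314 252 285 outside 0.1 rear miss 33.1
0.015 291 314 251 285 outside 1.4 rear miss 24.2
```

```bash
python3 -c "
from plant import ctrl
s=ctrl.get_state(); print(s['contact_force'],s['finger_force']); print(ctrl.sign_off())"
```

```text
[ -7.39528862 -21.72591996  19.50724612] 111.9041009992361
the job is handed in; nothing more can be done
None
```

I've handed the job in, with no verdict returned: the brass sleeve is down on the plate and released, and the gripped square presses with about 20 N on the plate and 22 N on the sleeve, its foot within about 1 mm of the scribed line by measurement.

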